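Bring up a pot's test dot in the inspection mirror and hold it there

TASK

Turn the black knob until the black pointer of the turntable stands at the red mark on the green base; do not touch the pot or the turntable itself. Then take the orange bar on top of the sprung mirror and swing the mirror until the blue dot on the copper pot appears to the small black camera in the middle of the mirror, and finish while still holding the bar at that angle, because the spring swings the mirror back if it is let go. Do not shift the flask, the hammer or the bowl.

Things in the scene. Friction and masses are not known exactly. Their poses are not given: they have to be found in the camera images.
- knob (a joint): black knob on the green base (fixed slab 370 x 240 x 30 mm): 50 mm disc with an upright bar grip 46 x 12 mm, 28 mm high. Angle in rad, growing anticlockwise seen from above, range -0.75 to 3.0. A belt drives the turntable: turntable angle = 0.4 x knob angle, same sense, so the pointer is at the red mark at 0. Friction (0.04 N m) keeps it where it is left.
- knob_grip (a point): point on the knob's vertical axis at mid-height of its bar grip, 65 mm above the table (the bar's top is at 78 mm). Its frame turns with the knob: x along the bar (the 46 mm), y across it (the 12 mm to pinch), z up. The axis stands 180 mm from the turntable's axis, on the robot's side.
- pointer (a point): tip of the black pointer (6 mm wide) on the turntable's rim, 95 mm from the turntable's axis, 43 mm above the table; the frame's x points outward from the turntable's axis, z up.
- index_mark (a point): inner end of the red line (26 x 5 mm, radial, on a white strip) on top of the green base, 97 mm from the turntable's axis, 32 mm above the table; the frame's x points outward from the turntable's axis (away from the knob), z up. The turntable's axis is therefore 97 mm back along -x of this frame.
- pot: aluminium turntable disc (168 mm diameter, top 42 mm above the table) and the copper pot clamped at its centre, one turning piece. Pot: belly 136 mm diameter, 102 mm high, rim 144 mm above the table. Origin on the turntable's axis, 32 mm above the table; x towards the pointer, z up. At the start it is turned 0.3 to 0.9 rad anticlockwise (seen from above) past the mark. Not to be touched.
- dot (a point): centre of the blue dot (20 mm diameter) on the pot's shoulder, 66 mm from the turntable's axis, 104 mm above the table: as high as the mirror's centre and the camera lens. It sits a quarter turn clockwise (seen from above) from the pointer, so that with the pointer at the mark it faces the mirror stand.
- mirror_face (a point): centre of the mirror glass (62 mm wide, 64 mm high), on the mirror's turning axis, 104 mm above the table; the frame's x is the mirror's normal (out of the glass), z is up and the turning axis.
- bar_grip (a point): centre of the orange bar on top of the mirror, on the mirror's turning axis, 176 mm above the table; bar 50 mm long, 12 mm thick, 32 mm high (158 to 190 mm above the table). Frame turns with the mirror: x across the bar (the 12 mm to pinch, also the mirror's normal), y along the bar, z up.
- mirror: sprung mirror with its frame and orange bar, turning about its vertical axis (z) through 1.4 rad anticlockwise (seen from above) from a stop; origin and axes as mirror_face. At the stop, where it starts, it faces the camera squarely; a weak spring (0.06 N m per rad, and 0.009 N m at the stop) swings it back there when let go.
- camera_lens (a point): front of the lens of the small black camera fixed on the mirror's stand, 136 mm from the mirror's axis, 104 mm above the table. It always looks straight at the middle of the mirror. The camera housing is 44 x 36 x 36 mm, its top at 122 mm.
- sight_line (a point): unseen frame at the centre of the mirror glass: its x axis is the camera's line of sight after reflection (level, turned from the direction to the camera by twice the mirror's angle). The dot is in the middle of the mirror when this x axis passes through it, that is, when the mirror's normal halves the angle between the directions to the camera and to the dot.
- flask: blue flask, 68 mm diameter, 190 mm high, standing loose on the table; origin at the centre of its underside.
- hammer: loose hammer lying on the table, 220 mm long, its handle towards -x of its frame; origin about the middle of its length at the table.
- bowl: small loose copper bowl, 100 mm diameter, 55 mm high; origin at the centre of its underside.

How it is judged:
By the outcome, as a careful person would: the job done as asked, in the order asked, and still so for the second after the job is handed in, while the arm keeps its last pose, push and grip.
It also fails if it takes over 56 s, if anything falls off the work surface, if the arm or the gripper's body presses on something with over 40 N, if the wrist force passes 120 N, or if a joint passes its speed limit or range.

ROBOT

A 6-joint arm with a two-finger parallel gripper is mounted at the origin on the work surface. World frame = base frame: x ahead of the robot, y to its left, z up, the work surface at z = 0. Lengths are in mm, angles in rad, forces in N, time in s.
With the tool pointing down it reaches from about 350 to 875 mm from the base axis. Payload 4.2 kg.
Tool frame: the origin (TCP) lies at the very end of the fingers, on their centre line; the grasp point (between the pads) lies 19 mm behind it; z points along the fingers, y is the line along which they close (so a half turn about z gives the same grasp; the last joint's range is limited). The gripper opens to 85 mm and grips with 20 to 120 N. Pads are 22 mm wide; open, the fingers measure 114 mm over their backs; the gripper's body (76 mm by 85 mm) begins 54 mm behind the grasp point. The pads swing forward as they close: fully open they stand 13 mm farther back than shut.
Start: joints at [1.541, 0.385, 0.008, 0, -1.194, -0.259], TCP at [177.969, 599.104, 231.312] pointing down, gripper open.
Joint ranges: [-3.14, 3.14], [-1.21, 2.06], [-1.07, 1.41], [-3.16, 2.05], [-2.99, -0.16], [-3.1, 3.1]. Speed limits (rad/s): [2.79, 2.79, 3.14, 3.14, 3.14, 3.14].

INTERFACE

Orientations are given as a unit quaternion [x, y, z, w].
In Python, from bench import arm, viewer gives the robot as it stands. The module is installed in compiled form; this text tells all that it offers.
- The arm moves only by the tool send_path, called after "Request:" in YAML: its name, and indented under it one key for each argument. Schema: {"type":"object","properties":{"steps":{"type":"array","items":{"type":"object","properties":{"d":{"type":"array","items":{"type":"number"},"minItems":3,"maxItems":3},"r":{"type":"array","items":{"type":"number"},"minItems":3,"maxItems":3}},"additionalProperties":false},"minItems":1,"maxItems":10},"jaw":{"type":"number"},"only":{"type":"string"},"quiet":{"type":"boolean"},"lines":{"type":"string"}},"required":["steps"],"additionalProperties":false}. steps is a list of rows, 1 to 10 of them, each an object with the fields d (a list: dx, dy, dz in mm), r (a list: a rotation vector rx, ry, rz in rad); a field left out counts as zero; each row is the pose to reach, as a shift and turn from the pose commanded when the call began, along the tool's axes at that moment; what a row does not reach only later rows make up. A row lasts 1/10 s, in which the tool goes at most 50 mm and 0.15 rad, less where a joint would pass 70% of its speed; a pose out of reach is approached as far as the arm can. jaw is the finger opening in mm, set as the call begins (left out keeps the last). The fingers move at their own pace and stop on an object; the grip force is fixed at half the most. Time passes only in rows, so rows that do not move let the fingers close. The tool returns the time, the measured TCP pose, the force, the opening and the grip force at its end. only (a regular expression) keeps the lines of the reply that match it, lines (a string "A,B") keeps lines A to B, and quiet returns only ok. Input that does not fit is refused with a message, and nothing moves.
- arm.read_state(): the state, without advancing time (a new reading comes with each control period).
- viewer.get_image(name): name is "side" or "top"; returns (picture, depth): 480x640x3 uint8, blue, green, red; 480x640 float32, mm along the optical axis (not along the pixel's ray), 0 where there is no reading.
- viewer.get_calibration(name): a dict with "K" (3x3 intrinsics, pixels), "rvec" (rotation vector, rad) and "tvec" (3), from world to camera coordinates, as OpenCV has them. Camera axes: x right, y down, z forward; pixel columns grow to the right and rows downward; lengths in mm; the calibration is good to about 2 mm. A picture is of the moment at which its call begins. get_calibration takes no time and is no camera call.
- arm.job_done(): hands the job in; it is judged then, once.
The state is a dict: "clock": time; "joints": joint angles; "joint_vel": joint speeds; "joint_efforts": joint torques, N m; "position": TCP position; "ee_rot": TCP orientation; "contact_force": force on the tool from outside, world axes, zero at the start; "wrist_torque": the same for the moment, N m; "gripper_width": finger opening in mm; "grasp_force": force on a finger pad.
Only numpy, scipy, OpenCV 4.12 (cv2) and the standard library are available. Lean on these libraries where they do the work, as an engineer would, in place of code of your own. Each camera call takes 0.05 s, during which the arm holds its last target. There are 200 camera calls.

## Working session

There is one attempt and no reset: what is moved stays moved. The work goes in short steps, Python scripts to look and compute and a tool call to move; the robot and the scene stay as the last step left them, time stands still between calls to the robot, and variables do not carry over. Pictures are saved under pics/ and viewed, at most 10 in all, crops included, and the job is handed in when it is done.

```bash
mkdir -p pics; cat > h.py <<'E'
import numpy as np, cv2
from bench import arm, viewer
def cal(n):
    c=viewer.get_calibration(n); K=np.array(c["K"],float).reshape(3,3); R=cv2.Rodrigues(np.array(c["rvec"],float))[0]; return K,R,np.array(c["tvec"],float).ravel()
def ray(n,u,v):
    K,R,t=cal(n); return -R.T@t, R.T@np.linalg.inv(K)@np.array([u,v,1.])
def onz(n,u,v,z):
    o,d=ray(n,u,v); return o+d*(z-o[2])/d[2]
def proj(n,p):
    K,R,t=cal(n); q=K@(R@np.array(p,float)+t); return q[:2]/q[2]
def cloud(n,depth):
    K,R,t=cal(n); v,u=np.mgrid[:480,:640]; c=np.stack([(u-K[0,2])/K[0,0]*depth,(v-K[1,2])/K[1,1]*depth,depth],-1)
    return (c-t)@R
E
python3 - <<'E'
from h import *
for n in("top","side"):
    i,d=viewer.get_image(n); cv2.imwrite(f"pics/{n}0.png",i); np.save(f"{n}0.npy",d)
    K,R,t=cal(n); print(n,K[0,0],-R.T@t,R[2])
s=arm.read_state(); print(s["clock"],s["position"],s["ee_rot"])
E
```

```text
top 482.82045816455127 [ 512.51272366   20.09742525 1195.24851539] [ 0.07112568 -0.01318328 -0.99738024]
side 485.90906000096544 [ 110.54568481 -612.39001589  921.03127079] [ 0.42184959  0.57346047 -0.70227203]
0.1 [177.85376358 598.62186501 230.33451922] [ 9.89580598e-01 -1.43976601e-01 -7.52169725e-05  9.85960058e-04]
```

View pics/top0.png

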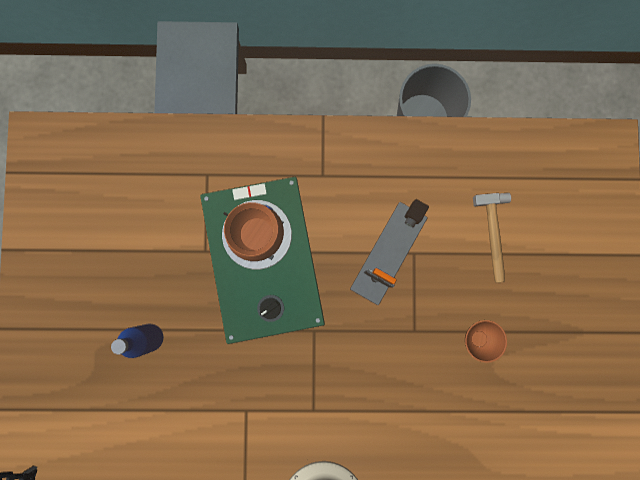

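View pics/side0.png

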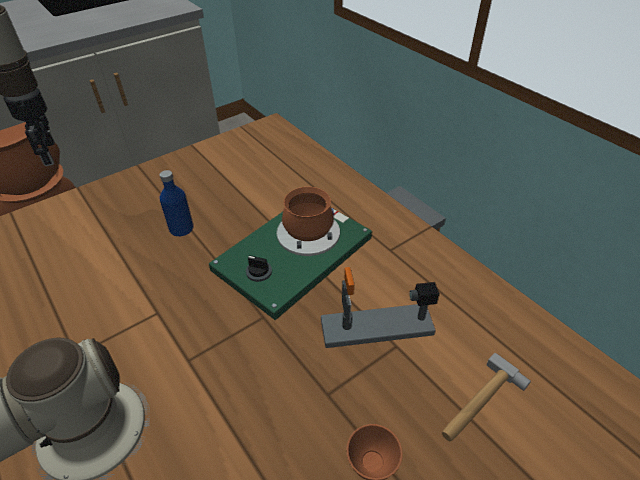

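The top view shows the base with its knob at (270,308), the pot at (257,232), the red mark at (249,191), the mirror bar at (383,277) and the camera at (416,212). The side view shows the knob at (258,265) and the bar at (348,280). I'll enlarge both to get the details.

```bash
python3 - <<'E'
from h import *
a=cv2.imread("pics/top0.png")[170:350,190:440]; cv2.imwrite("pics/c1.png",cv2.resize(a,None,fx=3.2,fy=3.2,interpolation=cv2.INTER_CUBIC))
b=cv2.imread("pics/side0.png")[180:350,205:445]; cv2.imwrite("pics/c2.png",cv2.resize(b,None,fx=3.3,fy=3.3,interpolation=cv2.INTER_CUBIC))
for n in("top","side"):
    i=cv2.imread(f"pics/{n}0.png"); hsv=cv2.cvtColor(i,cv2.COLOR_BGR2HSV)
    for nm,lo,hi,box in(("red",(0,150,120),(4,255,255),(180,170,300,200) if n=="top" else (325,200,360,230)),("bar",(8,190,150),(16,255,255),(340,250,410,300)),("blue",(100,150,80),(130,255,255),(190,180,330,280) )):
        m=cv2.inRange(hsv,lo,hi); x0,y0,x1,y1=box; mm=np.zeros_like(m); mm[y0:y1,x0:x1]=m[y0:y1,x0:x1]
        p=cv2.findNonZero(mm)
        if p is not None: print(n,nm,len(p),p.mean(axis=0),cv2.minAreaRect(p))
E
```

```text
top red 18 [[248.88888889 191.16666667]] ((248.8076934814453, 191.0384521484375), (10.198039054870605, 1.5689290761947632), 78.69007110595703)
top bar 114 [[384.54385965 275.71929825]] ((384.4037170410156, 275.6789245605469), (22.892250061035156, 5.0119123458862305), 28.300756454467773)
top blue 3 [[268.         206.66666667]] ((267.9000244140625, 206.7000274658203), (2.2360680103302, 0.4472135603427887), 26.56505012512207)
side red 3 [[336. 212.]] ((336.0, 212.0), (2.8284270763397217, 0.0), 135.0)
side bar 88 [[348.86363636 275.65909091]] ((348.7941589355469, 275.6764831542969), (18.19017219543457, 4.6081767082214355), 75.96376037597656)
```

View pics/c1.png

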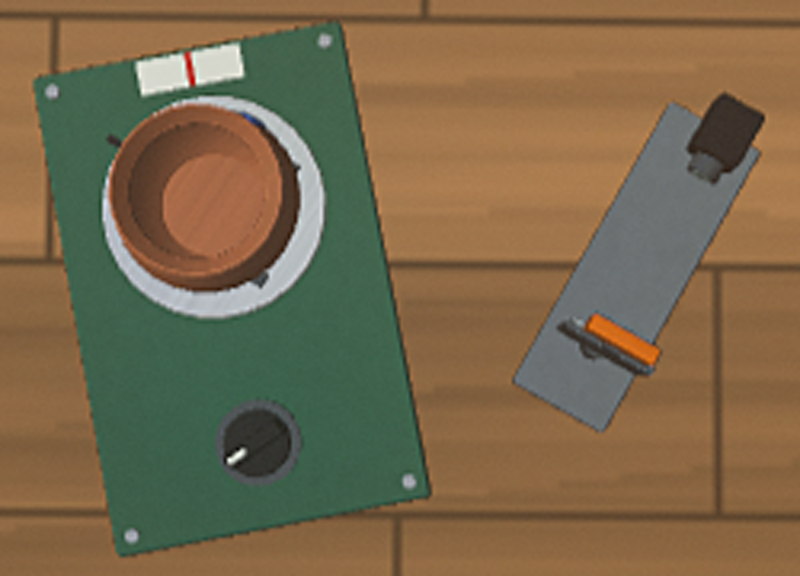

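View pics/c2.png

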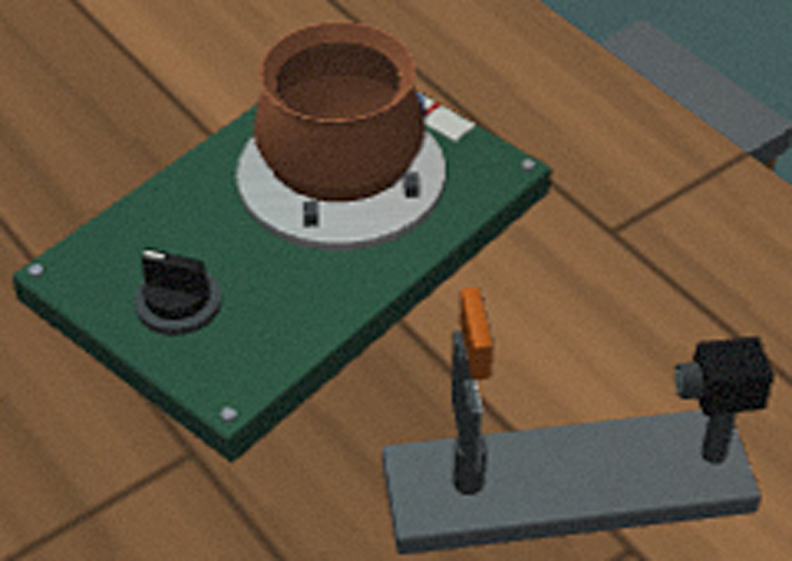

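The pointer is at crop (112,140), which is pixel (225,213.8). The knob bar's white end is at crop (236,456). The mirror bar is pinched across the direction to the camera, with the camera lens at crop (706,165).

```bash
python3 - <<'E'
from h import *
C=lambda x,y:(190+x/3.2,170+y/3.2)
S=lambda x,y:(205+x/3.3,180+y/3.3)
T=lambda x,y,z:onz("top",*C(x,y),z)
sc=[T(*p,30)[:2] for p in((52,92),(325,41),(409,482),(131,536))]
c=np.mean(sc,axis=0); ax=(sc[0]+sc[1]-sc[2]-sc[3]); ax/=np.linalg.norm(ax); print("screws c",c,"axis",ax,np.arctan2(ax[1],ax[0]))
print("side screws c",np.mean([onz("side",*S(*p),30)[:2] for p in((36,270),(229,414),(528,164))],axis=0), [onz("side",*S(*p),30)[:2] for p in((36,270),(229,414),(528,164))],sc)
mk=T(188,70,30)[:2]; print("mark mid",mk)
# disc ellipse via left/right/bottom
i=cv2.imread("pics/top0.png");d=np.load("top0.npy");P=cloud("top",d)
hsv=cv2.cvtColor(i,cv2.COLOR_BGR2HSV)
m=(hsv[...,1]<40)&(hsv[...,2]>120); m[:200]=0;m[275:]=0;m[:,:215]=0;m[:,300:]=0
cn=max(cv2.findContours(m.astype(np.uint8),0,1)[0],key=len)
h=cv2.convexHull(cn)[:,0]; w=np.array([onz("top",u,v,42)[:2] for u,v in h])
A=np.c_[2*w,np.ones(len(w))]; s=np.linalg.lstsq(A,(w**2).sum(1),rcond=None)[0]; r=np.sqrt(s[2]+s[0]**2+s[1]**2); res=np.hypot(*(w-s[:2]).T)-r;print("disc",s[:2],r,res.std())
# pot rim from depth
Q=P[(P[...,2]>138)&(P[...,2]<150)&(np.hypot(P[...,0]-s[0],P[...,1]-s[1])<90)]; print("rim",Q[:,:2].min(0),Q[:,:2].max(0),(Q[:,:2].min(0)+Q[:,:2].max(0))/2)
tt=mk-(97+13)*ax; print("tt from mark",tt,"knob",tt-180*ax)
pt=T(111,139,42)[:2]; print("pointer",pt,np.hypot(*(pt-s[:2])),[np.arctan2(*(pt-q)[::-1])-np.arctan2(*(mk-q)[::-1]) for q in (s[:2],tt,.5*(tt+s[:2]))])
print("knob disc",[T(259,442,z)[:2] for z in(35,50)],onz("side",*S(177,296),50)[:2])
wt=T(236,456,78)[:2]; ws=onz("side",*S(155,256),78)[:2]; print("white tip",wt,ws)
Q=P[(P[...,2]>68)&(P[...,2]<90)&(np.hypot(P[...,0]-s[0]+180*ax[0],P[...,1]-s[1]+180*ax[1])<45)]; print("knob bar depth",len(Q),Q.mean(0),cv2.minAreaRect(Q[:,:2].astype(np.float32)))
b=cv2.minAreaRect(np.array([T(*p,190)[:2] for p in((586,330),(594,316),(662,346),(655,362))],np.float32));print("bar",b)
Q=P[(P[...,2]>180)&(P[...,2]<200)&(np.abs(P[...,1])<400)&(P[...,1]<50)&(P[...,0]>350)]; print("bar depth",len(Q),Q.mean(0),cv2.minAreaRect(Q[:,:2].astype(np.float32)))
print("side bar", [onz("side",*S(*p),190)[:2] for p in((470,290),(482,348))])
print("cam top",T(734,118,122)[:2],onz("side",*S(727,340+8),122)[:2])
pl=[T(*p,20)[:2] for p in((673,104),(760,152),(602,430),(514,380))]; a2=pl[0]+pl[1]-pl[2]-pl[3]; print("plate",pl,np.arctan2(a2[1],a2[0]),P[310-20,375])
E
```

```text
screws c [581.23509628 154.15942755] axis [0.98047457 0.1966459 ] 0.19793584055342825
side screws c [536.73722864 108.18262904] [array([397.800791  , 223.25207745]), array([439.18907058,  16.83147303]), array([773.22182435,  84.46433665])] [array([727.38153255, 291.00793817]), array([768.83185133,  84.2471031 ]), array([435.01976233,  17.31236039]), array([393.70723888, 224.07030855])]
mark mid [745.35609776 188.20676586]
disc [640.74090705 166.31317319] 83.29603094859392 0.4402160636183714
rim [583.21404164 108.42482626] [700.88702114 225.16658796] [642.05053139 166.79570711]
tt from mark [637.50389453 166.57571737] knob [461.01847107 131.17945622]
pointer [689.95939717 243.18872553] 91.28148945753097 [np.float64(0.7950157937008246), np.float64(0.7724896076309544), np.float64(0.7836812495890141)]
knob disc [array([464.2255459 , 129.43826155]), array([464.84981532, 128.02467426])] [461.2792496  117.83905571]
white tip [455.90907313 141.71432682] [458.08416617 137.77912745]
knob bar depth 105 [465.73341367 130.69899852  76.64269142] ((465.604736328125, 130.8333740234375), (11.721979141235352, 45.7757568359375), 36.335655212402344)
bar ((539.4380493164062, -121.4397964477539), (49.41255187988281, 11.407488822937012), 66.22110748291016)
bar depth 145 [ 540.35552917 -120.47563329  187.91640396] ((540.4761352539062, -120.98240661621094), (50.05607604980469, 12.355090141296387), 60.54117965698242)
side bar [array([ 551.40858844, -105.50606441]), array([ 527.42970097, -146.2084422 ])]
cam top [ 696.77921702 -208.87234483] [ 692.70282862 -199.6702739 ]
plate [array([ 724.71215859, -183.59181661]), array([ 688.08984752, -250.5116344 ]), array([ 474.46506572, -128.70035151]), array([511.77239893, -61.78864074])] -0.5189044840788216 [ 509.19614241 -120.78538345   22.68124982]
```

Request:
send_path:
  steps:
    - {"d":[20,18,0],"r":[0,0,0.05]}
    - {"d":[55,49,0],"r":[0,0,0.1]}
    - {"d":[91,82,0],"r":[0,0,0.2]}
    - {"d":[128,115,0],"r":[0,0,0.3]}
    - {"d":[165,148,0],"r":[0,0,0.4]}
    - {"d":[202,181,0],"r":[0,0,0.5]}
    - {"d":[239,214,0],"r":[0,0,0.6]}
    - {"d":[276,247,0],"r":[0,0,0.648]}
    - {"d":[313,280,0],"r":[0,0,0.648]}
    - {"d":[350,313,0],"r":[0,0,0.648]}
  jaw: 60

```text
clock: 1.1
position: [424.7, 197.4, 231.3]
ee_rot: [0.892, -0.451, -0.0, 0.0]
contact_force: [1.1, 0.5, 0.2]
gripper_width: 60.0
grasp_force: 0.0
```

Request:
send_path:
  steps:
    - {"d":[30,-35,0]}
    - {"d":[40,-50,0]}
    - {"d":[40,-50,0]}

```text
clock: 1.4
position: [490.1, 196.1, 230.3]
ee_rot: [0.892, -0.453, -0.0, 0.001]
contact_force: [-0.0, -0.1, -0.3]
gripper_width: 60.2
grasp_force: 0.0
```

```bash
python3 -c "
from h import *
s=arm.read_state();print(s['joints'],s['contact_force'],cv2.Rodrigues(np.eye(3))[0].shape)
from scipy.spatial.transform import Rotation as R
r=R.from_quat(s['ee_rot']);p=s['position'];print(p,r.as_matrix())"
```

```text
[ 6.88169174e-01  2.20964044e-01 -2.29926537e-01  1.06396975e-04
 -1.12116480e+00 -5.73300200e-02] [-0.04518714 -0.06341174 -0.27013257] (3, 1)
[490.10039529 196.06947758 230.27426818] [[ 5.89860078e-01 -8.07504958e-01 -9.11648630e-04]
 [-8.07505455e-01 -5.89859455e-01 -8.73670475e-04]
 [ 1.67748677e-04  1.25150458e-03 -9.99999203e-01]]
```

Request:
send_path:
  steps:
    - {"d":[15,20,0]}
    - {"d":[30,45,0]}
    - {"d":[38,58,15]}
    - {"d":[38,58,50]}
    - {"d":[38,58,90]}
    - {"d":[38,58,125]}
    - {"d":[38,58,155]}
    - {"d":[38,58,170]}
    - {"d":[38,58,175]}
    - {"d":[38,58,175]}
  jaw: 50

```text
clock: 2.4
position: [463.4, 131.8, 56.0]
ee_rot: [0.892, -0.451, -0.0, 0.001]
contact_force: [-0.2, 0.3, 0.1]
gripper_width: 50.0
grasp_force: 0.0
```

```bash
python3 - <<'E'
from h import *
a,d=viewer.get_image("top");b,_=viewer.get_image("side")
cv2.imwrite("pics/g1.png",np.hstack([cv2.resize(a[230:380,180:340],(400,375)),cv2.resize(b[190:340,200:360],(400,375))]))
E
```

```text
(no output)
```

View pics/g1.png

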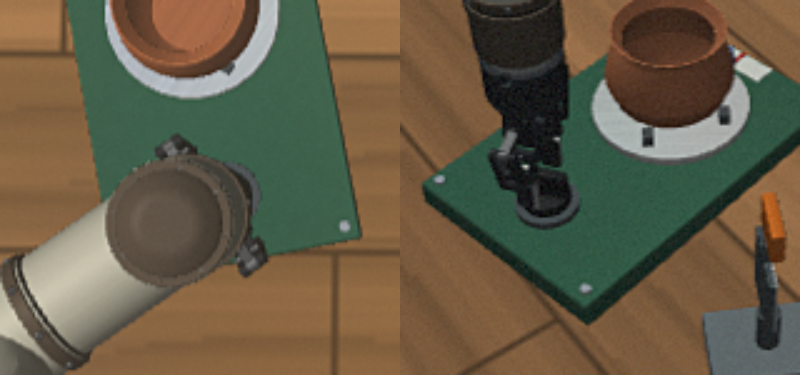

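In the picture the fingers straddle the knob bar, with the knob at about (545,200) in the right panel. I'll nudge the tool and close.

Request:
send_path:
  steps:
    - {"d":[1,-0.5,0]}
    - {"d":[2,-1,0]}
    - {"d":[2,-1,0]}

```text
clock: 2.8
position: [466.5, 130.9, 56.9]
ee_rot: [0.892, -0.452, 0.0, -0.001]
contact_force: [-0.9, -0.3, -0.7]
gripper_width: 50.0
grasp_force: 0.0
```

Request:
send_path:
  steps:
    - {}
    - {}
    - {}
    - {}
    - {}
    - {}
  jaw: 5

```text
clock: 3.4
position: [466.3, 130.9, 56.5]
ee_rot: [0.892, -0.451, 0.0, -0.0]
contact_force: [-0.1, 0.4, 3.2]
gripper_width: 10.6
grasp_force: 59.8
```

Request:
send_path:
  steps:
    - {"r":[0,0,0.05]}
    - {"r":[0,0,0.15]}
    - {"r":[0,0,0.25]}
    - {"r":[0,0,0.35]}
    - {"r":[0,0,0.45]}
    - {"r":[0,0,0.55]}
    - {"r":[0,0,0.65]}
    - {"r":[0,0,0.75]}
    - {"r":[0,0,0.85]}
    - {"r":[0,0,0.95]}

```text
clock: 4.4
position: [467.1, 131.1, 56.6]
ee_rot: [-0.586, 0.811, -0.0, 0.001]
contact_force: [2.3, -1.2, 0.7]
gripper_width: 10.8
grasp_force: 59.7
```

Request:
send_path:
  steps:
    - {"r":[0,0,0.1]}
    - {"r":[0,0,0.2]}
    - {"r":[0,0,0.3]}
    - {"r":[0,0,0.4]}
    - {"r":[0,0,0.5]}
    - {"r":[0,0,0.6]}
    - {"r":[0,0,0.7]}
    - {"r":[0,0,0.8]}
    - {"r":[0,0,0.85]}
    - {"r":[0,0,0.85]}

```text
clock: 5.4
position: [467.7, 130.6, 56.6]
ee_rot: [-0.201, 0.98, -0.0, 0.001]
contact_force: [5.0, -4.0, -0.4]
gripper_width: 10.7
grasp_force: 59.6
```

```bash
cat > tt.py <<'E'
from h import *
import sys
from scipy.spatial.transform import Rotation as R
a,d=viewer.get_image("top");b,_=viewer.get_image("side");s=arm.read_state()
m=R.from_quat(s["ee_rot"]).as_matrix();print("y yaw deg",np.degrees(np.arctan2(m[1,1],m[0,1])),s["position"],s["wrist_torque"],s["joints"][5])
cv2.imwrite(f"pics/{sys.argv[1]}.png",np.hstack([cv2.resize(a[170:290,190:310],(400,400),interpolation=2),cv2.resize(b[170:290,250:370],(400,400),interpolation=2)]))
E
python3 tt.py g2
```

```text
y yaw deg 113.22291580410688 [467.6850481  130.64641332  56.55541884] [-1.15810258 -1.43865886 -0.06394975] -1.7760812410209763
```

View pics/g2.png

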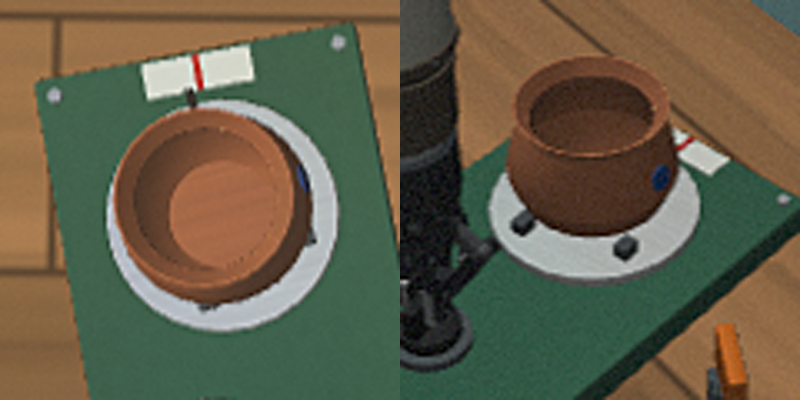

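The pointer at (191,95) stands about 9 crop px left of the mark line (200,88). The remaining knob turn is about 0.2 rad.

Request:
send_path:
  steps:
    - {"r":[0,0,0.08]}
    - {"r":[0,0,0.16]}
    - {"r":[0,0,0.2]}
    - {"r":[0,0,0.2]}
    - {"r":[0,0,0.2]}

```text
clock: 6.0
position: [467.7, 130.4, 56.6]
ee_rot: [-0.102, 0.995, -0.0, 0.001]
contact_force: [5.2, -4.5, -0.4]
gripper_width: 10.9
grasp_force: 59.5
```

```bash
python3 tt.py g3; python3 - <<'E'
from h import *
a=sum(viewer.get_image("top")[0].astype(float) for _ in range(6))/6
np.save("a.npy",a); a=a.astype(np.uint8)
hsv=cv2.cvtColor(a,cv2.COLOR_BGR2HSV)
red=np.argwhere((cv2.inRange(hsv,(0,110,90),(8,255,255))>0)[180:200,235:265])+[180,235]
rw=np.array([onz("top",v,u,31)[:2] for u,v in red]); 
q=np.array([641,166.5]); 
sub=a[190:206,235:265].sum(2); blk=np.argwhere(sub<150)+[190,235]; print(blk.tolist())
pw=np.array([onz("top",v,u,43)[:2] for u,v in blk])
an=lambda w:np.degrees(np.arctan2(w[:,1]-q[1],w[:,0]-q[0]))
print(an(rw).mean(),np.ptp(an(rw)),an(pw).mean(),np.hypot(*(pw-q).T))
E
```

```text
y yaw deg 101.76487219023706 [467.74538305 130.47606928  56.57055012] [-1.43434482 -1.61692033 -0.03074989] -1.9760310890163284
[[196, 250], [197, 249], [197, 250], [198, 249], [198, 250], [199, 249], [199, 250], [200, 249], [200, 250], [201, 250], [201, 251]]
11.188769187598421 2.3196733683594832 11.414639488306511 [93.23698655 91.28021554 90.83454506 88.89174731 88.43458585 86.50652562
 86.03725498 84.12476367 83.64271512 81.25114785 80.82392129]
```

View pics/g3.png

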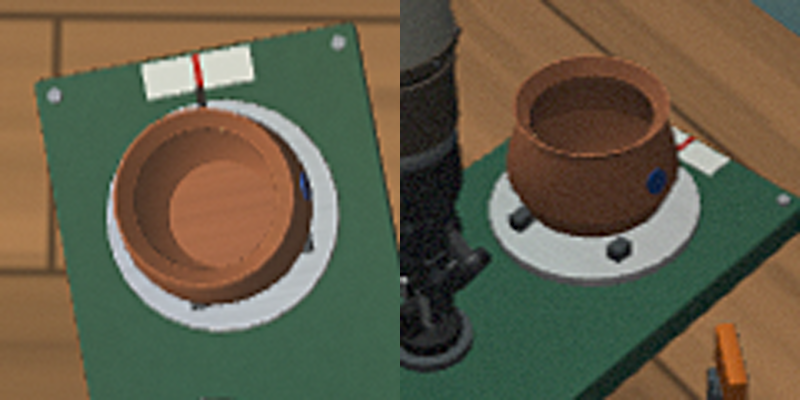

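The pointer (200,97) lines up with the red line (200,75), within 0.3°. I'll release, rise, recheck, and go to the bar.

Request:
send_path:
  steps:
    - {}
    - {}
    - {}
    - {"d":[0,0,-15]}
    - {"d":[0,0,-45]}
    - {"d":[0,0,-85]}
    - {"d":[0,0,-125]}
    - {"d":[0,0,-160]}
    - {"d":[0,0,-175]}
    - {"d":[0,0,-175]}
  jaw: 50

```text
clock: 7.4
position: [467.1, 131.6, 234.0]
ee_rot: [-0.103, 0.995, 0.001, 0.003]
contact_force: [-0.5, 0.9, -0.9]
gripper_width: 50.2
grasp_force: 0.0
```

Request:
send_path:
  steps:
    - {"d":[0,-20,0],"r":[0,0,-0.1]}
    - {"d":[-5,-55,0],"r":[0,0,-0.2]}
    - {"d":[-8,-95,0],"r":[0,0,-0.32]}
    - {"d":[-11,-135,0],"r":[0,0,-0.45]}
    - {"d":[-14,-175,0],"r":[0,0,-0.57]}
    - {"d":[-17,-210,0],"r":[0,0,-0.7]}
    - {"d":[-20,-235,0],"r":[0,0,-0.8]}
    - {"d":[-20,-255,0],"r":[0,0,-0.849]}
    - {"d":[-20,-261,0],"r":[0,0,-0.849]}
    - {"d":[-20,-261,0],"r":[0,0,-0.849]}
  jaw: 60

```text
clock: 8.4
position: [538.1, -121.1, 229.7]
ee_rot: [-0.502, 0.865, 0.001, -0.001]
contact_force: [0.2, -0.6, 0.1]
gripper_width: 59.9
grasp_force: 0.0
```

```bash
cat > m.py <<'E'
from h import *
from scipy.spatial.transform import Rotation as R
F=[viewer.get_image("top") for _ in range(3)]
a=np.mean([f[0] for f in F],axis=0).astype(np.uint8); hsv=cv2.cvtColor(a,cv2.COLOR_BGR2HSV); q=np.array([641,166.5])
red=np.argwhere((cv2.inRange(hsv,(0,110,90),(8,255,255))>0)[180:200,235:265])+[180,235]
blk=np.argwhere(a[190:206,235:265].sum(2,dtype=int)<150)+[190,235]
for nm,w,z in(("mark",red,31),("ptr",blk,43)):
    w=np.array([onz("top",v,u,z)[:2] for u,v in w]); print(nm,np.degrees(np.arctan2(w[:,1]-q[1],w[:,0]-q[0])).mean())
for n in("top","side"):
    i,d=(a,F[0][1]) if n=="top" else viewer.get_image("side")
    P=cloud(n,d); o=cv2.inRange(cv2.cvtColor(i,cv2.COLOR_BGR2HSV),(8,170,90),(16,255,255))>0
    Q=P[o&(abs(P[...,0]-540)<50)&(abs(P[...,1]+121)<50)&(P[...,2]>150)]
    print(n,"bar",len(Q), Q.mean(0) if len(Q) else "", cv2.minAreaRect(Q[:,:2].astype(np.float32)) if len(Q)>5 else "")
    cv2.imwrite(f"pics/m_{n}.png",i)
s=arm.read_state(); M=R.from_quat(s["ee_rot"]).as_matrix(); print(s["clock"],s["position"],"y yaw",np.degrees(np.arctan2(M[1,1],M[0,1])),"x",M[:,0],"y",M[:,1],s["contact_force"],s["wrist_torque"])
E
python3 m.py
```

```text
mark 11.188769187598421
ptr 10.581447896067756
top bar 0  
side bar 118 [ 539.68807338 -124.0052909   188.56535883] ((540.70849609375, -123.08991241455078), (49.38622283935547, 11.069625854492188), 60.249717712402344)
8.6 [ 538.49323899 -119.80268871  231.09522817] y yaw 150.42514791248874 x [-4.93560168e-01 -8.69711653e-01  4.17517568e-05] y [-8.69711544e-01  4.93560129e-01  4.79546011e-04] [-0.69668943 -0.32139174  0.21969348] [0.01898308 0.01340164 0.00248677]
```

```bash
python3 - <<'E'
from h import *
N=10
b=sum(viewer.get_image("top")[0].astype(float) for _ in range(N))/N
q=np.array([641,166.5])
for nm,a in(("held",np.load("a.npy")),("now",b)):
    out=[]
    for v in range(195,202):   # dark centroid per row, z=43
        g=a[v,243:258].sum(1); w=np.clip(np.median(g)-15-g,0,None) if v>=200 else np.clip(170-g,0,None)
        if w.sum()<30: continue
        u=(w*np.arange(243,258)).sum()/w.sum(); p=onz("top",u,v,43)[:2]-q; out.append((v,round(u,2),round(np.hypot(*p),1),round(np.degrees(np.arctan2(p[1],p[0])),2)))
    red=[]
    for v in range(186,196):
        r=a[v,240:260]; w=np.clip(r[:,2]-r[:,1]-50,0,None)
        if w.sum()<30: continue
        u=(w*np.arange(240,260)).sum()/w.sum(); p=onz("top",u,v,31)[:2]-q; red.append(round(np.degrees(np.arctan2(p[1],p[0])),2))
    print(nm,out,red)
E
```

```text
held [(196, np.float64(250.0), np.float64(93.2), np.float64(10.28)), (197, np.float64(249.58), np.float64(91.0), np.float64(11.15)), (198, np.float64(249.51), np.float64(88.7), np.float64(11.54)), (199, np.float64(251.07), np.float64(85.6), np.float64(9.37)), (200, np.float64(249.67), np.float64(83.8), np.float64(11.88)), (201, np.float64(247.18), np.float64(82.8), np.float64(16.26))] [np.float64(11.02), np.float64(11.25), np.float64(11.24), np.float64(11.23), np.float64(11.41), np.float64(11.47), np.float64(11.35), np.float64(11.3), np.float64(11.18), np.float64(11.27)]
now [(196, np.float64(250.0), np.float64(93.2), np.float64(10.28)), (197, np.float64(249.58), np.float64(91.0), np.float64(11.15)), (198, np.float64(249.53), np.float64(88.6), np.float64(11.5)), (199, np.float64(251.38), np.float64(85.5), np.float64(8.87)), (200, np.float64(249.69), np.float64(83.8), np.float64(11.86)), (201, np.float64(247.17), np.float64(82.8), np.float64(16.28))] [np.float64(11.04), np.float64(11.26), np.float64(11.25), np.float64(11.24), np.float64(11.4), np.float64(11.48), np.float64(11.34), np.float64(11.31), np.float64(11.18), np.float64(11.26)]
```

Nothing moved on release: pointer and mark are both at about 11.3°. I'll go down onto the bar and close.

Request:
send_path:
  steps:
    - {"d":[0,-1,10]}
    - {"d":[0,-2,30]}
    - {"d":[0,-2,50]}
    - {"d":[0,-2,64]}
    - {"d":[0,-2,69]}
    - {"d":[0,-2,69]}

```text
clock: 9.7
position: [540.0, -121.8, 161.2]
ee_rot: [-0.503, 0.864, 0.0, -0.001]
contact_force: [0.1, -0.5, 0.3]
gripper_width: 60.1
grasp_force: 0.0
```

Request:
send_path:
  steps:
    - {}
    - {}
    - {}
    - {}
    - {}
    - {}
  jaw: 5

```text
clock: 10.3
position: [541.7, -122.1, 163.3]
ee_rot: [-0.503, 0.864, -0.001, 0.001]
contact_force: [3.8, -3.0, 1.4]
gripper_width: 11.1
grasp_force: 60.7
```

```bash
python3 m.py
```

```text
mark 11.24387763435371
ptr 11.30069004015892
top bar 0  
side bar 102 [ 537.85085277 -128.74562701  190.41266646] ((538.8262329101562, -123.647216796875), (49.60245895385742, 14.764659881591797), 60.85997009277344)
10.5 [ 541.70793689 -122.07253982  163.26060724] y yaw 150.40248640361077 x [-4.93902008e-01 -8.69517251e-01 -7.46879772e-04] y [-0.86951229  0.49390182 -0.00306149] [ 4.27353833 -3.48080413  2.63994192] [-0.9413369  -0.85721052 -0.02625615]
```

Request:
send_path:
  steps:
    - {"d":[0,-1,0],"r":[0,0,-0.05]}
    - {"d":[0,-1.5,0],"r":[0,0,-0.15]}
    - {"d":[0,-1.5,0],"r":[0,0,-0.25]}
    - {"d":[0,-1.5,0],"r":[0,0,-0.35]}
    - {"d":[0,-1.5,0],"r":[0,0,-0.45]}
    - {"d":[0,-1.5,0],"r":[0,0,-0.55]}
    - {"d":[0,-1.5,0],"r":[0,0,-0.65]}
    - {"d":[0,-1.5,0],"r":[0,0,-0.75]}
    - {"d":[0,-1.5,0],"r":[0,0,-0.81]}
    - {"d":[0,-1.5,0],"r":[0,0,-0.81]}

```text
clock: 11.5
position: [541.7, -122.2, 163.3]
ee_rot: [0.803, -0.596, 0.0, -0.0]
contact_force: [0.5, -0.5, 6.2]
gripper_width: 10.9
grasp_force: 61.2
```

Request:
send_path:
  steps:
    - {}
    - {}

```text
clock: 11.7
position: [541.8, -122.2, 163.3]
ee_rot: [0.803, -0.596, 0.0, -0.0]
contact_force: [0.8, 0.0, 5.6]
gripper_width: 10.8
grasp_force: 61.2
```

```bash
python3 m.py; python3 - <<'E'
from h import *
b=cv2.imread("pics/m_side.png")[170:320,270:450]; cv2.imwrite("pics/f.png",cv2.resize(b,None,fx=4,fy=4,interpolation=2))
i,d=viewer.get_image("side");h=cv2.cvtColor(i,cv2.COLOR_BGR2HSV)
m=cv2.inRange(h,(100,120,40),(130,255,255));m[:200]=0;m[250:]=0;m[:,:420 and 425]*=1;m[:,:430-0]=m[:,:430];m[:,370:]=0;m[:,:430]*=1
p=np.argwhere(m[:,425-0:]>0); p=np.argwhere(m[:,400:]>0)
p=np.argwhere(m>0);p=p[p[:,1]>300]; print(len(p),p.mean(0)); c=p.mean(0)
print("dot",onz("side",c[1],c[0],104), "pred px",proj("side",[654,101.8,104]))
E
```

```text
mark 11.24387763435371
ptr 11.414639488306511
top bar 0  
side bar 41 [ 544.14906288 -138.19025912  189.02174312] ((540.3118286132812, -125.01953887939453), (14.733375549316406, 46.1466064453125), 10.093884468078613)
11.9 [ 541.73874573 -122.21591713  163.25517079] y yaw -163.2070562889172 x [ 2.88913889e-01 -9.57355088e-01  2.05291179e-05] y [-9.57355033e-01 -2.88913879e-01 -3.34301924e-04] [ 0.76428541 -0.52978602  5.8936315 ] [-0.12418893  0.01393255 -0.03714463]
28 [224.03571429 326.5       ]
dot [655.64242547 100.83036512 104.        ] pred px [325.7411836  224.09865804]
```

View pics/f.png

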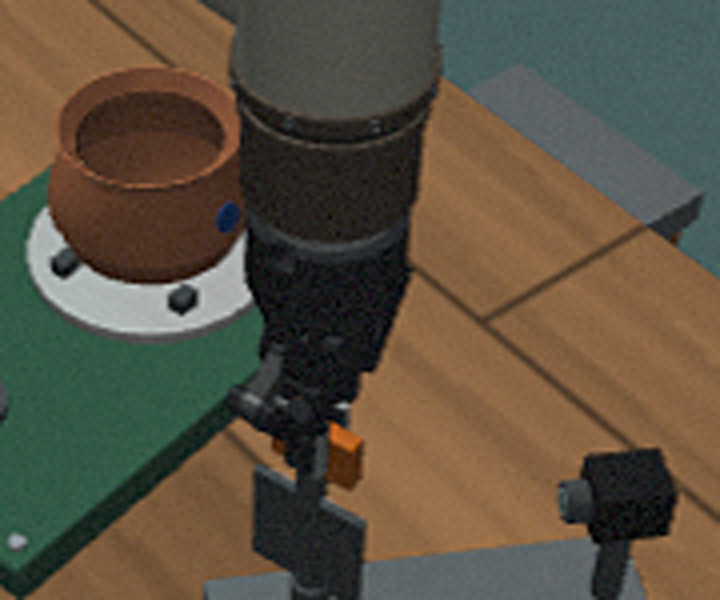

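The picture shows the fingers holding the bar at (330,450), with the mirror turned towards the dot at (228,217). The mirror's normal is at 16.8° (wanted 16.9°), and the pointer is on the mark.

```bash
python3 -c "
from bench import arm
print(arm.job_done())"
```

```text
the job is handed in; nothing more can be done
None
```

The job is handed in at about 12 s: the pointer is on the red mark to within about 0.3°, and the gripper is still holding the bar with the mirror about 0.1° from the angle I calculated for showing the camera the blue dot; I had no view from the black camera to confirm it.

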